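Lock the shield stud with its jam nut and cap it

TASK

Lock the radiation shield's stud: run the tall upper nut down (clockwise from above) and tighten it firmly against the nut below, so that the tab washer between them is dragged round to its stop, but do not force it so hard that the lower nut turns too. Then push the black rubber dust cap fully down over the top of the stud, let go, and leave everything else on the bench where it is.

Things in the scene. Friction and masses are not known exactly. Their poses are not given: they have to be found in the camera images.
- stand: fixed round grey foot on the bench carrying a brushed aluminium shield plate (disc 120 mm across, its upper face 40 mm above the bench) and an upright steel stud 18 mm thick through its centre, with a 4 mm pitch right-hand thread; origin on the bench on the stud's axis, z up
- stud_top (a point): centre of the stud's top end, 113 mm above the bench; z up
- lower_nut: lower hexagon nut on the stud, 30 mm across flats, 14 mm tall, lying on the shield plate; origin at the centre of its underside, z up. It is already set and must not turn: it holds up to about 0.5 N m of torque about the stud, and beyond that slips round with the upper nut
- lower_corner (a point): point on one corner of the lower nut's upper face, 17 mm from the stud's axis; moves only if the lower nut turns
- washer_tab (a point): tab of the 3 mm thick washer lying on the lower nut (washer 31 mm across, tab 10 mm wide reaching 25 mm from the axis); the point is on its upper face, 22 mm from the axis. Still until the upper nut bears on it; then dragged clockwise with the nut against about 0.2 N m, for 0.45 rad (10 mm at the tab) to a stop, where the torque climbs again. Stays where it is left
- jam_nut: tall upper hexagon nut, 36 mm across flats, 28 mm tall; origin at the centre of its underside, z up, x square to one pair of flats. Bears on the washer when its origin is 17 mm above the lower nut's; starts 1.2 to 2 mm higher (2 to 3 rad of turning). Spins with about 0.03 N m while free; once it bears it winds up springily, 1.5 N m per rad, and springs back a little when let go, which does no harm
- dust_cap: black rubber dust cap, a round cup standing mouth down on the bench: 29 mm across, 32 mm tall, bore 21 mm wide and 25 mm deep, open below; origin at the centre of its mouth (lower rim), z up. Fully home on the stud, its roof rests on the stud's top and its rim is 25 mm below that, 3 mm above the tightened upper nut
- vial: cork-stoppered glass vial, 22 mm across, 70 mm tall, standing; origin under its foot
- spare_nut: loose spare hexagon nut lying on the bench, 30 mm across flats, 14 mm tall; not needed; origin under its centre
- brass_ring: loose brass ring lying on the bench, 30 mm across, 8 mm tall; not needed
- cork_bung: tapered solid cork bung standing on the bench, 28 mm across the top, 22 mm tall; not needed
- screwdriver: screwdriver lying on the bench, 200 mm long; not needed
- tin: closed steel tin, 56 mm across, 50 mm tall, standing; not needed
- spirit_level: small aluminium spirit level lying on the bench, 110 x 22 x 20 mm; not needed
Not all that is in view belongs to the job. Of the things that look like the dust_cap, take the one that is farthest from the robot's base at the start.

How it is judged:
On the way, in this order (a step that is already met when the one before it is completed fails the run):
1. the upper nut is tightened: the washer tab has been dragged at least 7 mm (0.32 rad) round (distance of washer_tab from where it was at the start of the episode above 0.007 m), for 0.2 s.
2. the dust cap is fully down on the stud (horizontal distance between dust_cap and stud_top below 0.004 m and z of dust_cap in the frame of stud_top between -0.0285 and -0.0225 m and angle between dust_cap's own z axis and vertical below 0.12 rad), for 0.2 s.
At the end, for the whole second after the job is handed in: Washer tab at least 7 mm round from its start, lower nut's corner within 2.5 mm of its start, and afterwards the dust cap at rest on the stud: rim 22.5 to 28.5 mm below the stud's top, within 4 mm of its axis, tilted under 0.12 rad (all of step 2 and distance of washer_tab from where it was at the start of the episode above 0.007 m and distance of lower_corner from where it was at the start of the episode below 0.0025 m and linear speed of dust_cap below 0.01 m/s); the robot touches nothing.
It fails at once if the lower nut is forced round (its corner moves more than 2.5 mm) (distance of lower_corner from where it was at the start of the episode above 0.0025 m).
It fails at once if another object on the bench is shifted by more than 25 mm (distance of any of vial, spare_nut, brass_ring, cork_bung, screwdriver, tin, spirit_level from where it was at the start of the episode above 0.025 m).
It also fails if it takes over 69 s, if anything falls off the work surface, if the arm or the gripper's body presses on something with over 40 N, if the wrist force passes 120 N, or if a joint passes its speed limit or range.

ROBOT

A 7-joint arm with a two-finger parallel gripper is mounted at the origin on the work surface. World frame = base frame: x ahead of the robot, y to its left, z up, the work surface at z = 0. Lengths are in m, angles in rad, forces in N, time in s.
With the tool pointing down it reaches from about 0.35 to 0.9 m from the base axis. Payload 7.2 kg.
Tool frame: the origin (TCP) lies midway between the tips of the shut fingers; the grasp point (between the pads) lies 19 mm behind it (ctrl.grasp_offset is the distance from the TCP to the grasp point, in m); z points along the fingers, y is the line along which they close (so a half turn about z gives the same grasp; the last joint's range is limited). The gripper opens to 88 mm and grips with 3 to 60 N. Pads are 20 mm wide; open, the fingers measure 115 mm over their backs; the gripper's body (75 mm by 178 mm) begins 61 mm behind the grasp point.
Start: joints at [-1.304, 0.411, -0.013, 1.596, 0.006, 1.134, -0.082], TCP at [0.205, 0.59, 0.223] pointing down, gripper open.
Joint ranges: [-2.95, 2.95], [-0.29, 1.99], [-1.47, 1.44], [0.14, 2.54], [-1.03, 4.17], [0.13, 1.85], [-2.86, 2.86]. Speed limits (rad/s): [2.39, 2.39, 3.01, 3.01, 3.14, 3.14, 3.14].

INTERFACE

Orientations are given as a 3x3 rotation matrix whose columns are the frame's x, y, z axes.
In Python, from rig import ctrl, eyes gives the robot as it stands.
- The arm moves only by the shell command python3 -m pendant 'ROWS' [FORCE]. ROWS is JSON, a list that holds one entry, the list of rows, each a list of 7 numbers: the shift along the tool's x, y, z in cm, then the turn, a rotation vector about the tool's x, y, z in degrees, then the opening, from -1 (shut) to 1 (fully open). A call has exactly 10 rows; each row is the pose to reach, as a shift and turn from the pose commanded when the call began, along the tool's axes at that moment; what a row does not reach only later rows make up. A row lasts 1/10 s, in which the tool goes at most 50 mm and 8.59 degrees, less where a joint would pass 70% of its speed; a pose out of reach is approached as far as the arm can. A call with a gripper value outside its range is refused whole. The fingers move at their own pace and stop on an object; FORCE is the grip in N (left out, the last holds). Time passes only in rows, so rows that repeat a pose let the fingers close, or fill a call up. It gives the time, the measured TCP pose, the force, the opening and the grip force at its end, in the units of the state.
- ctrl.get_obs(): the state, without advancing time (a new reading comes with each control period).
- eyes.camera(name): name is "side" or "top" or "wrist"; returns the picture (420x560x3 uint8, red, green, blue); there is no depth.
- eyes.calibration(name): a dict with "vfov" (degrees; the focal length in pixels is half the picture's height over the tangent of half this angle, whatever the lens; pixels are square), "cx", "cy" (the principal point, pixels), "k1" (the pictures are not rectified: a ray, as slopes to the right and down, at radius r is drawn at 1 + k1 r^2 times it, then the intrinsics apply), "view" (4x4, takes a point from world to camera coordinates); the wrist camera has in their place "tool_from_camera" (4x4, takes a point from camera to tool coordinates, whose origin is the TCP and whose axes are the flange's). Camera axes: x right, y up, looking along -z (the intrinsics and any distortion apply to the point x, -y, -z); pixel columns grow to the right and rows downward; lengths in m; the calibration is good to about 2 mm. A picture is of the moment at which its call begins: read the wrist's pose just before it. calibration takes no time and is no camera call.
- ctrl.sign_off(): hands the job in; it is judged then, once.
The state is a dict: "time": time; "q": joint angles; "joint_vel": joint speeds; "joint_efforts": joint torques, N m; "tcp_pos": TCP position; "eef_rot": TCP orientation; "force": force on the tool from outside, world axes, zero at the start; "moment": the same for the moment, N m; "opening": opening from 0.0 (shut) to 1.0 (fully open); "finger_force": force on a finger pad.
Only numpy, scipy, OpenCV 4.12 (cv2) and the standard library are available. Lean on these libraries where they do the work, as an engineer would, in place of code of your own. Each camera call takes 0.05 s, during which the arm holds its last target. There are 200 camera calls.

## Working session

There is one attempt and no reset: what is moved stays moved. The work goes in short steps, Python scripts to look and compute and a shell command to move; the robot and the scene stay as the last step left them, time stands still between calls to the robot, and variables do not carry over. Pictures are saved under pics/ and viewed, at most 10 in all, crops included, and the job is handed in when it is done.

```bash
ls; mkdir -p pics; cat > h.py <<'E'
import numpy as np, cv2
from rig import ctrl, eyes
def K(c): 
    f=210/np.tan(np.radians(c['vfov'])/2); return f
def ray(name,u,v,obs=None):
    c=eyes.calibration(name); f=K(c)
    d=np.array([(u-c['cx'])/f,(v-c['cy'])/f]); s=d.copy()
    for _ in range(30): s=d/(1+c['k1']*(s@s))
    dc=np.array([s[0],-s[1],-1])
    if name=='wrist':
        T=np.eye(4);T[:3,:3]=obs['eef_rot'];T[:3,3]=obs['tcp_pos'];M=T@np.array(c['tool_from_camera'])
    else: M=np.linalg.inv(np.array(c['view']))
    return M[:3,3],M[:3,:3]@dc
def at_z(name,u,v,z,obs=None):
    o,d=ray(name,u,v,obs); return o+d*(z-o[2])/d[2]
def snap(name,fn):
    o=ctrl.get_obs(); im=eyes.camera(name); cv2.imwrite('pics/'+fn,cv2.cvtColor(im,cv2.COLOR_RGB2BGR)); return im,o
E
python3 - <<'E'
from h import *
a,_=snap('top','top0.png');b,_=snap('side','side0.png')
for n in('top','side','wrist'):print(n,eyes.calibration(n))
o=ctrl.get_obs();print(o['time'],o['tcp_pos'],o['eef_rot'],o['force'],o['opening'])
E
```

```text
pics
top {'vfov': 44.21682516604544, 'cx': 282.44286265017496, 'cy': 211.3426574137206, 'k1': -0.18635628995148795, 'view': array([[ 1.30391317e-03, -9.99963884e-01, -8.39829548e-03,
         1.05550907e-01],
       [ 9.80209932e-01, -3.84435611e-04,  1.97960452e-01,
        -5.80012593e-01],
       [-1.97956531e-01, -8.49021589e-03,  9.80174030e-01,
        -1.19058843e+00],
       [ 0.00000000e+00,  0.00000000e+00,  0.00000000e+00,
         1.00000000e+00]])}
side {'vfov': 47.90772503092335, 'cx': 273.4743811778665, 'cy': 208.78879999431365, 'k1': -0.015482954079148837, 'view': array([[-0.98172017, -0.18929764, -0.01979672,  0.58362084],
       [ 0.10616642, -0.63096283,  0.76851454, -0.05612964],
       [-0.15796898,  0.75236448,  0.63952599, -0.97202001],
       [ 0.        ,  0.        ,  0.        ,  1.        ]])}
wrist {'vfov': 59.29808144210572, 'cx': 274.67344904502283, 'cy': 208.76661027370204, 'k1': -0.06756754336272423, 'tool_from_camera': array([[ 2.22353193e-04,  9.69807178e-01,  2.43872894e-01,
         6.63992424e-02],
       [ 9.99999938e-01, -1.49144298e-04, -3.18657674e-04,
         2.85255641e-04],
       [-2.72664248e-04,  2.43872950e-01, -9.69807151e-01,
        -1.62499390e-01],
       [ 0.00000000e+00,  0.00000000e+00,  0.00000000e+00,
         1.00000000e+00]])}
0.1 [0.20524229 0.58989007 0.22191015] [[-9.44483670e-01  3.28558158e-01 -3.65633940e-04]
 [ 3.28558348e-01  9.44482722e-01 -1.34190748e-03]
 [-9.55597099e-05 -1.38754178e-03 -9.99999033e-01]] [-0.27622345 -0.71864199 -0.3065076 ] 0.9972607810455741
```

View pics/top0.png

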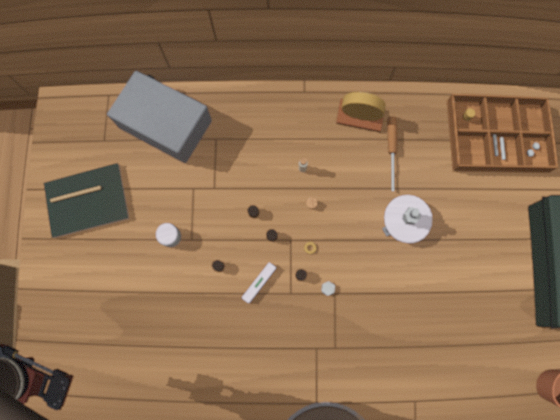

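View pics/side0.png

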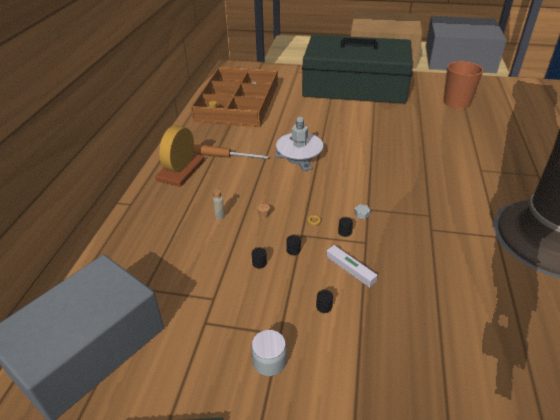

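Four black cups are visible in the top view at (253,211), (272,235), (218,266) and (301,275). I'll compute their distances from the base and enlarge them and the stand in one crop.

```bash
python3 - <<'E'
from h import *
for n,u,v,z in[('A',253,211,.032),('B',272,235,.032),('C',218,266,.032),('D',301,275,.032),('stand',408,219,.04),('studtop',414.5,211,.113),('ring',311,248,.004),('cork',312,203,.022),('vial',304,163,.07)]:
    p=at_z('top',u,v,z);print(n,p.round(3),np.hypot(*p[:2]).round(3))
for n,u,v in[('A',259,252),('B',294,239),('C',324,295),('D',346,221)]:
    p=at_z('side',u,v,.032);print(n,p.round(3),np.hypot(*p[:2]).round(3))
print('stud side',at_z('side',299.5,119,.113))
t=cv2.imread('pics/top0.png');s=cv2.imread('pics/side0.png')
r=lambda a,w,h:cv2.resize(a,(w,h),interpolation=cv2.INTER_CUBIC)
a=r(t[195:290,200:320],400,316);b=r(t[180:250,370:450],361,316)
c=r(s[205:315,235:375],361,284);d=r(s[105:180,255:345],341,284)
e=np.zeros((600,800,3),np.uint8);e[:316,:400]=a;e[:316,400:761]=b;e[316:,:361]=c;e[316:,400:741]=d
cv2.imwrite('pics/crop1.png',e)
E
```

```text
A [0.586 0.179 0.032] 0.613
B [0.526 0.132 0.032] 0.542
C [0.45  0.263 0.032] 0.521
D [0.428 0.061 0.032] 0.433
stand [ 0.564 -0.204  0.04 ] 0.6
studtop [ 0.57  -0.203  0.113] 0.605
ring [0.498 0.035 0.004] 0.499
cork [0.609 0.032 0.022] 0.609
vial [0.698 0.053 0.07 ] 0.7
A [0.587 0.181 0.032] 0.614
B [0.527 0.133 0.032] 0.543
C [0.453 0.265 0.032] 0.525
D [0.43  0.062 0.032] 0.434
stud side [ 0.56667859 -0.19910004  0.113     ]
```

View pics/crop1.png

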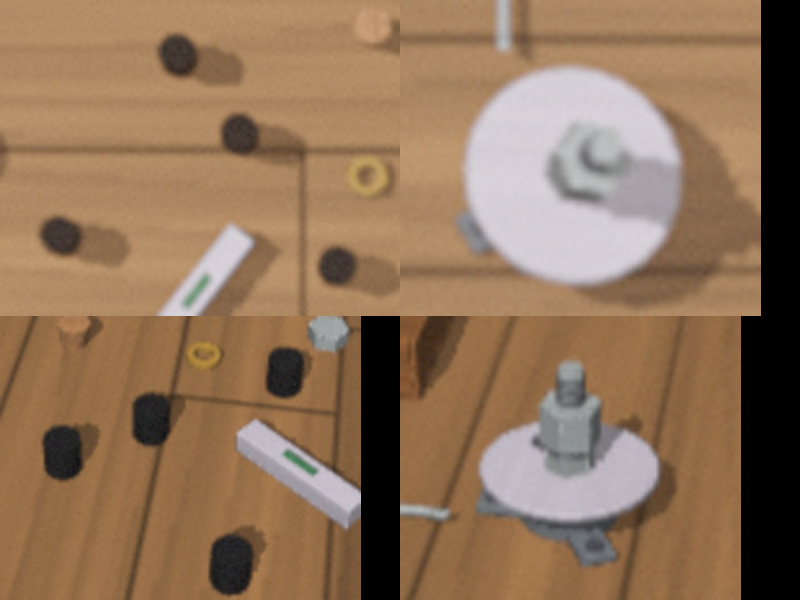

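Cups A to D lie 0.613, 0.542, 0.523 and 0.433 m from the base. A, at top (253,211) and side (259,252), is farthest and its crop shows a black round cup, so it's the dust cap. The stand is at about (0.567,-0.201), and I'm moving over it now.

```bash
python3 -m pendant '[[[-3,-3.1,0,0,0,0,1],[-6,-6.2,0,0,0,0,1],[-9,-9.3,0,0,0,0,1],[-12,-12.4,0,0,0,0,1],[-15,-15.5,0,0,0,0,1],[-18,-18.6,0,0,0,0,1],[-21,-21.7,0,0,0,0,1],[-24,-24.8,0,0,0,0,1],[-27,-27.9,0,0,0,0,1],[-30,-31,0,0,0,0,1]]]'
python3 -m pendant '[[[-3,-3.2,0.3,0,0,0,1],[-6,-6.4,0.6,0,0,0,1],[-9,-9.6,0.9,0,0,0,1],[-12,-12.8,1.2,0,0,0,1],[-15,-16,1.5,0,0,0,1],[-18,-19.2,1.8,0,0,0,1],[-21,-22.4,2.1,0,0,0,1],[-24,-25.6,2.4,0,0,0,1],[-27,-28.8,2.7,0,0,0,1],[-30.1,-31.8,3,0,0,0,1]]]'
python3 -c "
from h import *
print(ctrl.get_obs()['q'])"
```

```text
time: 1.1
tcp_pos: [0.3871, 0.1971, 0.2226]
eef_rot: [[-0.945, 0.329, -0.0], [0.329, 0.945, 0.0], [0.0, 0.0, -1.0]]
force: [0.4, 0.5, 0.3]
opening: 1.001
finger_force: 0.0
time: 2.1
tcp_pos: [0.5669, -0.202, 0.1922]
eef_rot: [[-0.944, 0.329, -0.001], [0.329, 0.944, 0.0], [0.001, 0.0, -1.0]]
force: [1.1, 0.6, -0.7]
opening: 0.999
finger_force: 0.0
[-0.10970422  0.42688244  0.50608739  1.7172581  -0.23240846  1.05808135
  1.70928531]
```

```bash
python3 - <<'E'
from h import *
im,o=snap('wrist','w1.png')
E
```

```text
(no output)
```

View pics/w1.png

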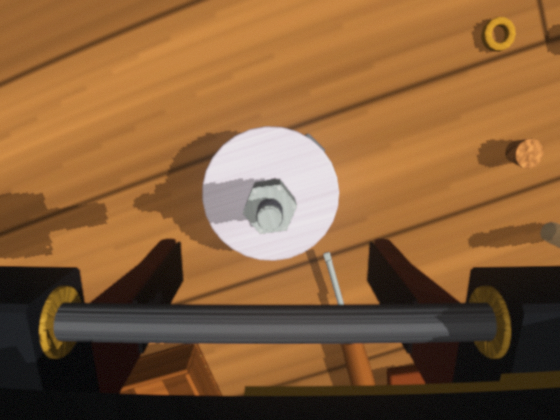

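The wrist view shows the plate centred near (271,193), the nut near (270,207) and the stud top near (269,214). I'll enlarge the nut to get the angle of its flats and its centre.

```bash
python3 - <<'E'
from h import *
o=ctrl.get_obs();print(o['tcp_pos'])
for n,u,v,z in[('plate',271,193,.04),('stud',268.5,214,.113)]:
    print(n,at_z('wrist',u,v,z,o).round(4))
im=cv2.imread('pics/w1.png')[160:250,210:330]
cv2.imwrite('pics/crop2.png',cv2.resize(im,(800,600),interpolation=cv2.INTER_CUBIC))
E
```

```text
[ 0.56818538 -0.20921191  0.19184426]
plate [ 0.5659 -0.2121  0.04  ]
stud [ 0.565  -0.2125  0.113 ]
```

View pics/crop2.png

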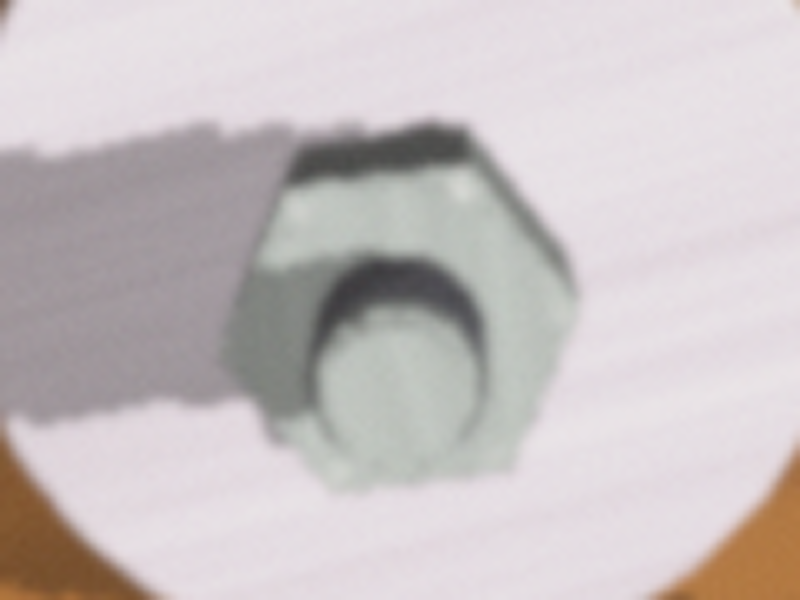

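The edges of the nut's top face run 7.5° up to the right in the image, so −37.5° about tool z squares the fingers to a pair of flats. That also leaves joint 7 plenty of travel. I'll turn, settle, then measure the plate's centre again.

```bash
python3 -m pendant '[[[0,0,0,0,0,-8,1],[0,0,0,0,0,-16,1],[0,0,0,0,0,-24,1],[0,0,0,0,0,-32,1],[0,0,0,0,0,-37.5,1],[0,0,0,0,0,-37.5,1],[0,0,0,0,0,-37.5,1],[0,0,0,0,0,-37.5,1],[0,0,0,0,0,-37.5,1],[0,0,0,0,0,-37.5,1]]]'
cat > plate.py <<'E'
from h import *
import sys
im,o=snap('wrist',sys.argv[1]); print(o['tcp_pos'],o['q'][6])
hsv=cv2.cvtColor(im,cv2.COLOR_RGB2HSV)
m=((hsv[...,1]<40)&(hsv[...,2]>190)).astype(np.uint8)
n,l,s,c=cv2.connectedComponentsWithStats(m);k=1+s[1:,4].argmax()
pts=np.argwhere(l==k)[:,::-1].astype(np.float32)
P=np.array([at_z('wrist',u,v,.04,o)[:2] for u,v in cv2.convexHull(pts)[:,0]])
(c),r=cv2.minEnclosingCircle(P.astype(np.float32));print('plate',c,r)
d=np.array([c[0],c[1],0])-o['tcp_pos'];print('tool shift cm',(np.array(o['eef_rot']).T@[d[0],d[1],0]*100).round(2), s[k])
E
python3 plate.py w2.png
python3 - <<'E'
import cv2
im=cv2.imread('pics/w2.png')[150:260,200:346]
cv2.imwrite('pics/crop3.png',cv2.resize(im,(796,600),interpolation=cv2.INTER_CUBIC))
E
```

```text
time: 3.15
tcp_pos: [0.5667, -0.2001, 0.1926]
eef_rot: [[-0.949, -0.314, -0.0], [-0.314, 0.949, -0.0], [0.0, 0.0, -1.0]]
force: [-0.7, -0.4, -1.3]
opening: 1.0
finger_force: 0.0
[ 0.56668039 -0.20014874  0.19256916] 2.293886787869861
plate (0.5665795803070068, -0.20583698153495789) 0.05952504649758339
tool shift cm [ 0.19 -0.54  0.  ] [  201   123   136   133 11035]
```

View pics/crop3.png

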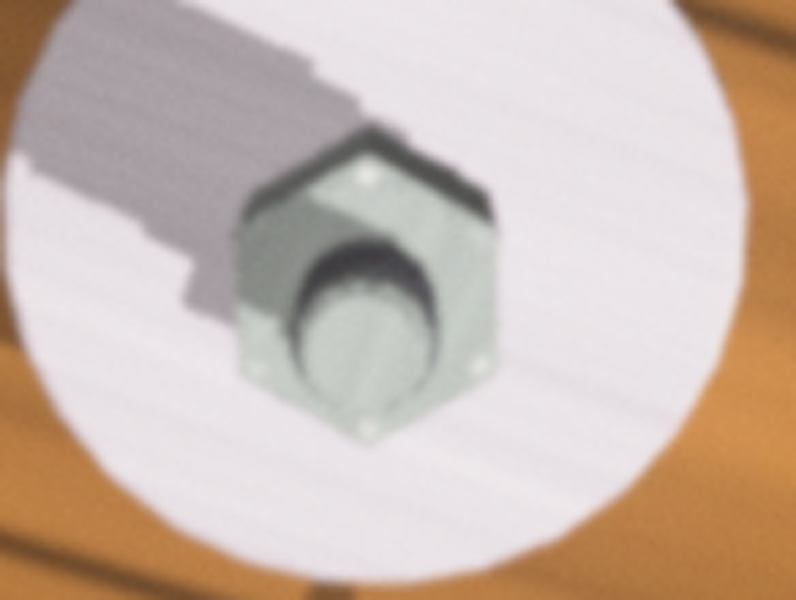

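The flats are now upright in the image, at crop columns 237 and 497, so the fingers are square to them. One quick calculation of the nut and stud centres before descending.

```bash
python3 - <<'E'
from h import *
o=ctrl.get_obs();R=np.array(o['eef_rot'])
for u,v,z in[(267.3,205.6,.0866),(267.1,213.3,.113)]:
    p=at_z('wrist',u,v,z,o);print(p,(R.T@(p-o['tcp_pos'])*100).round(2),o['tcp_pos'])
E
```

```text
[ 0.56724445 -0.20538703  0.0866    ] [ 0.11 -0.51 10.6 ] [ 0.5666669  -0.20019624  0.19258863]
[ 0.56615618 -0.20535031  0.113     ] [ 0.21 -0.47  7.96] [ 0.5666669  -0.20019624  0.19258863]
```

```bash
python3 -m pendant '[[[0.15,-0.5,2.6,0,0,0,1],[0.15,-0.5,5.5,0,0,0,1],[0.15,-0.5,8.5,0,0,0,1],[0.15,-0.5,11,0,0,0,1],[0.15,-0.5,12.9,0,0,0,1],[0.15,-0.5,12.9,0,0,0,1],[0.15,-0.5,12.9,0,0,0,-1],[0.15,-0.5,12.9,0,0,0,-1],[0.15,-0.5,12.9,0,0,0,-1],[0.15,-0.5,12.9,0,0,0,-1]]]' 30
python3 -m pendant '[[[0,0,0,0,0,0,-1],[0,0,0,0,0,0,-1],[0,0,0,0,0,0,-1],[0,0,0,0,0,0,-1],[0,0,0,0,0,0,-1],[0,0,0,0,0,0,-1],[0,0,0,0,0,0,-1],[0,0,0,0,0,0,-1],[0,0,0,0,0,0,-1],[0,0,0,0,0,0,-1]]]'
python3 -c "
from h import *
o=ctrl.get_obs();print(o['q'],o['moment'],o['force'],o['joint_efforts'][6])"
```

```text
time: 4.2
tcp_pos: [0.5674, -0.2056, 0.0646]
eef_rot: [[-0.949, -0.314, 0.002], [-0.314, 0.949, -0.0], [-0.001, -0.001, -1.0]]
force: [-0.4, -0.1, -0.7]
opening: 0.674
finger_force: 0.0
time: 5.2
tcp_pos: [0.567, -0.206, 0.0638]
eef_rot: [[-0.949, -0.314, 0.001], [-0.314, 0.949, -0.001], [-0.0, -0.001, -1.0]]
force: [1.2, -3.5, 2.3]
opening: 0.406
finger_force: 30.0
[ 0.04242642  0.56262857  0.31044151  1.8147736  -0.22898081  0.79857871
  2.35876032] [-0.73103253 -0.15841167 -0.07054399] [ 1.20935693 -3.46419448  2.28670507] -0.005106972676003352
```

```bash
python3 -m pendant '[[[0,0,0.01,0,0,8,-1],[0,0,0.02,0,0,16,-1],[0,0,0.03,0,0,24,-1],[0,0,0.04,0,0,32,-1],[0,0,0.05,0,0,40,-1],[0,0,0.05,0,0,48,-1],[0,0,0.06,0,0,56,-1],[0,0,0.07,0,0,64,-1],[0,0,0.08,0,0,72,-1],[0,0,0.09,0,0,80,-1]]]'
python3 -c "
from h import *
o=ctrl.get_obs();print(o['q'],o['moment'],o['force'],o['joint_efforts'][6])"
```

```text
time: 6.2
tcp_pos: [0.5671, -0.206, 0.0629]
eef_rot: [[-0.469, 0.883, 0.001], [0.883, 0.469, -0.001], [-0.001, 0.0, -1.0]]
force: [0.2, -3.5, 1.9]
opening: 0.408
finger_force: 30.0
[-0.2077532   0.6397244   0.67789236  1.83219536 -0.5193781   0.8533873
  1.21315119] [-0.91745821 -0.11863296  0.02575773] [ 0.16487583 -3.51711531  1.88063564] 1.8287183716893196
```

```bash
cat > m.py <<'E'
from h import *
o=ctrl.get_obs();R=o['eef_rot'];print('yaw',np.degrees(np.arctan2(R[1][0],R[0][0])).round(2),'M',np.round(o['moment'],3),'F',np.round(o['force'],1),'q7',o['q'][6].round(3),o['joint_efforts'][6])
E
python3 -m pendant '[[[0,0,0.01,0,0,8,-1],[0,0,0.02,0,0,16,-1],[0,0,0.03,0,0,24,-1],[0,0,0.04,0,0,33,-1],[0,0,0.04,0,0,33,-1],[0,0,0.04,0,0,33,-1],[0,0,0.04,0,0,33,-1],[0,0,0.04,0,0,33,-1],[0,0,0.04,0,0,33,-1],[0,0,0.04,0,0,33,-1]]]' >/dev/null; python3 m.py
python3 -m pendant '[[[0,0,0.01,0,0,3,-1],[0,0,0.01,0,0,6,-1],[0,0,0.01,0,0,9,-1],[0,0,0.01,0,0,12,-1],[0,0,0.01,0,0,12,-1],[0,0,0.01,0,0,12,-1],[0,0,0.01,0,0,12,-1],[0,0,0.01,0,0,12,-1],[0,0,0.01,0,0,12,-1],[0,0,0.01,0,0,12,-1]]]' >/dev/null; python3 m.py
```

```text
yaw 85.38 M [-1.288 -0.335  0.035] F [ 2.6 -5.9  3.2] q7 0.752 -0.009693988831713796
yaw 73.38 M [-1.245 -0.326  0.09 ] F [ 3.  -4.8  2.7] q7 0.581 -0.019292928627692163
```

```bash
python3 -m pendant '[[[0,0,0,0,0,2,-1],[0,0,0.01,0,0,4,-1],[0,0,0.01,0,0,6,-1],[0,0,0.01,0,0,8,-1],[0,0,0.01,0,0,10,-1],[0,0,0.01,0,0,10,-1],[0,0,0.01,0,0,10,-1],[0,0,0.01,0,0,10,-1],[0,0,0.01,0,0,10,-1],[0,0,0.01,0,0,10,-1]]]' >/dev/null; python3 m.py
```

```text
yaw 63.38 M [-1.272 -0.365  0.032] F [ 1.  -4.3  2.1] q7 0.438 -0.022005413775332272
```

```bash
python3 -m pendant '[[[0,0,0,0,0,3,-1],[0,0,0.01,0,0,6,-1],[0,0,0.01,0,0,9,-1],[0,0,0.01,0,0,12,-1],[0,0,0.01,0,0,12,-1],[0,0,0.01,0,0,12,-1],[0,0,0.01,0,0,12,-1],[0,0,0.01,0,0,12,-1],[0,0,0.01,0,0,12,-1],[0,0,0.01,0,0,12,-1]]]' >/dev/null; python3 m.py
```

```text
yaw 51.38 M [-1.333 -0.279  0.013] F [ 1.5 -5.3  3.3] q7 0.265 -0.019131439039483666
```

```bash
python3 -m pendant '[[[0,0,0,0,0,2,-1],[0,0,0.01,0,0,4,-1],[0,0,0.01,0,0,6,-1],[0,0,0.01,0,0,8,-1],[0,0,0.01,0,0,10,-1],[0,0,0.01,0,0,10,-1],[0,0,0.01,0,0,10,-1],[0,0,0.01,0,0,10,-1],[0,0,0.01,0,0,10,-1],[0,0,0.01,0,0,10,-1]]]' >/dev/null; python3 m.py
```

```text
yaw 41.37 M [-1.383 -0.281  0.043] F [ 3.  -5.   3.4] q7 0.12 -0.021597134764306247
```

```bash
python3 -m pendant '[[[0,0,0,0,0,2,-1],[0,0,0.01,0,0,4,-1],[0,0,0.01,0,0,6,-1],[0,0,0.01,0,0,8,-1],[0,0,0.01,0,0,10,-1],[0,0,0.01,0,0,10,-1],[0,0,0.01,0,0,10,-1],[0,0,0.01,0,0,10,-1],[0,0,0.01,0,0,10,-1],[0,0,0.01,0,0,10,-1]]]' >/dev/null; python3 m.py
```

```text
yaw 31.39 M [-1.325 -0.219  0.112] F [ 0.4 -4.7  3.2] q7 -0.025 -0.09766333037987351
```

```bash
python3 -m pendant '[[[0,0,0,0,0,2,-1],[0,0,0.01,0,0,4,-1],[0,0,0.01,0,0,6,-1],[0,0,0.01,0,0,8,-1],[0,0,0.01,0,0,8,-1],[0,0,0.01,0,0,8,-1],[0,0,0.01,0,0,8,-1],[0,0,0.01,0,0,8,-1],[0,0,0.01,0,0,8,-1],[0,0,0.01,0,0,8,-1]]]' >/dev/null; python3 m.py
```

```text
yaw 23.39 M [-1.289 -0.142  0.251] F [ 0.9 -5.8  4.4] q7 -0.143 -0.19621336832642555
```

Joint 7 torque gives a clean reading: contact was at yaw about 34°, and the washer is now dragging at about 0.2 N m. The stop should be near yaw 1° and slip near −10°, so I'll go on in two steps.

```bash
python3 -m pendant '[[[0,0,0,0,0,2,-1],[0,0,0,0,0,4,-1],[0,0,0.01,0,0,6,-1],[0,0,0.01,0,0,8,-1],[0,0,0.01,0,0,10,-1],[0,0,0.02,0,0,12,-1],[0,0,0.02,0,0,14,-1],[0,0,0.02,0,0,14,-1],[0,0,0.02,0,0,14,-1],[0,0,0.02,0,0,14,-1]]]' >/dev/null; python3 m.py
```

```text
yaw 9.35 M [-1.264  0.047  0.182] F [ 0.4 -5.2  7. ] q7 -0.352 -0.19787007942795753
```

```bash
python3 -m pendant '[[[0,0,0,0,0,2,-1],[0,0,0,0,0,4,-1],[0,0,0.01,0,0,6,-1],[0,0,0.01,0,0,8,-1],[0,0,0.01,0,0,8,-1],[0,0,0.01,0,0,8,-1],[0,0,0.01,0,0,8,-1],[0,0,0.01,0,0,8,-1],[0,0,0.01,0,0,8,-1],[0,0,0.01,0,0,8,-1]]]' >/dev/null; python3 m.py
```

```text
yaw 1.34 M [-1.18   0.059  0.185] F [ 1.  -4.4  6.9] q7 -0.475 -0.20122393034398556
```

```bash
python3 -m pendant '[[[0,0,0,0,0,2,-1],[0,0,0,0,0,4,-1],[0,0,0,0,0,5,-1],[0,0,0,0,0,5,-1],[0,0,0,0,0,5,-1],[0,0,0,0,0,5,-1],[0,0,0,0,0,5,-1],[0,0,0,0,0,5,-1],[0,0,0,0,0,5,-1],[0,0,0,0,0,5,-1]]]' >/dev/null; python3 m.py; python3 -c "
from h import *
snap('side','side2.png')
s=cv2.imread('pics/side2.png');cv2.imwrite('pics/x.png',s)"
```

```text
yaw -3.64 M [-1.189  0.05   0.334] F [-0.4 -4.3  6.9] q7 -0.553 -0.31946967355906963
```

The torque rose to 0.32 N m, so the washer is against its stop, below the 0.5 N m slip limit. I'll let go, rise and head for cap A.

```bash
python3 -m pendant '[[[0,0,0,0,0,0,1],[0,0,0,0,0,0,1],[0,0,0,0,0,0,1],[0,0,0,0,0,0,1],[0,0,-1,0,0,0,1],[0,0,-3,0,0,0,1],[0,0,-6,0,0,0,1],[0,0,-9,0,0,0,1],[0,0,-11.5,0,0,0,1],[0,0,-13,0,0,0,1]]]'
python3 -m pendant '[[[0,-4.2,0,0,0,0,1],[0,-8.4,0,0,0,0,1],[-0.1,-12.6,0,0,0,0,1],[-0.2,-16.8,0,0,0,0,1],[-0.3,-21,0,0,0,0,1],[-0.4,-25.2,0,0,0,0,1],[-0.4,-29.4,1,0,0,0,1],[-0.4,-33.6,2,0,0,0,1],[-0.4,-37,4,0,0,0,1],[-0.4,-38.6,5,0,0,0,1]]]'
python3 -m pendant '[[[0,0,0,0,0,0,1],[0,0,0,0,0,0,1],[0,0,0,0,0,0,1],[0,0,0,0,0,0,1],[0,0,0,0,0,0,1],[0,0,0,0,0,0,1],[0,0,0,0,0,0,1],[0,0,0,0,0,0,1],[0,0,0,0,0,0,1],[0,0,0,0,0,0,1]]]'
python3 -c "
from h import *
im,o=snap('wrist','w3.png');print(o['tcp_pos'],o['q'])
a=cv2.imread('pics/w3.png');b=cv2.resize(cv2.imread('pics/side2.png')[95:185,255:375],(240,180));
e=np.zeros((420,800,3),np.uint8);e[:,:560]=a;e[:180,560:]=b
cv2.imwrite('pics/v3.png',e)"
```

```text
time: 17.25
tcp_pos: [0.5673, -0.2063, 0.1949]
eef_rot: [[0.998, -0.065, 0.003], [-0.065, -0.998, -0.001], [0.003, 0.001, -1.0]]
force: [0.0, -0.2, -0.1]
opening: 1.004
finger_force: 0.0
time: 18.25
tcp_pos: [0.5868, 0.184, 0.1401]
eef_rot: [[0.998, -0.059, -0.002], [-0.059, -0.998, 0.0], [-0.002, -0.0, -1.0]]
force: [0.1, 0.9, 0.1]
opening: 1.0
finger_force: 0.0
time: 19.25
tcp_pos: [0.5876, 0.18, 0.1414]
eef_rot: [[0.998, -0.064, -0.0], [-0.064, -0.998, -0.0], [-0.0, 0.0, -1.0]]
force: [-0.2, 0.0, 0.3]
opening: 0.998
finger_force: 0.0
[0.58756756 0.17999663 0.14139487] [-1.15387338  0.87539716  1.32043854  1.76106291 -0.89757048  1.25780786
 -1.22924066]
```

View pics/v3.png

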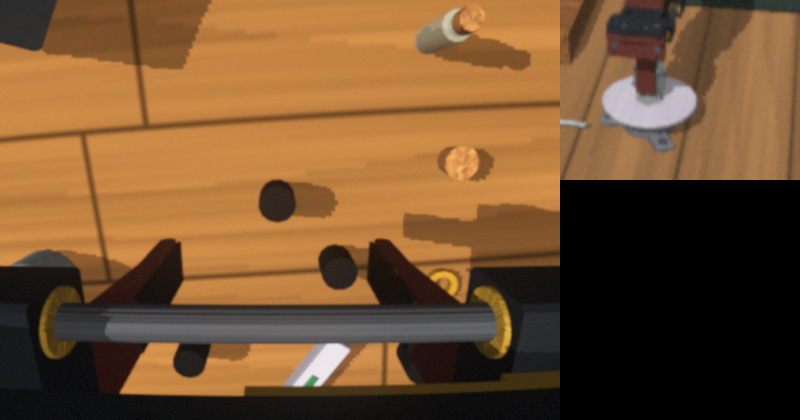

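The wrist view shows cap A as the blob spanning (259–295, 181–221), centred near (277,201). Neighbour B at (338,266) is clear of the finger line, the cork bung is at (462,162) and the vial at (450,30).

```bash
python3 - <<'E'
from h import *
im=cv2.cvtColor(cv2.imread('pics/w3.png'),cv2.COLOR_BGR2GRAY)
m=(im[170:230,250:300]<60).astype(np.uint8);n,l,s,c=cv2.connectedComponentsWithStats(m);k=1+s[1:,4].argmax()
u,v=c[k]+[250,170];print(s[k],u,v)
o=ctrl.get_obs();p=at_z('wrist',u,v,.017,o);print(p,(np.array(o['eef_rot']).T@(p-o['tcp_pos'])*100).round(2))
E
```

```text
[  10   10   36   41 1161] 277.0387596899225 200.4857881136951
[0.58828236 0.17842731 0.017     ] [ 0.08  0.15 12.44]
```

```bash
python3 -m pendant '[[[0.1,0.15,3,0,0,0,1],[0.1,0.15,6.5,0,0,0,1],[0.1,0.15,10,0,0,0,1],[0.1,0.15,12.3,0,0,0,1],[0.1,0.15,13.5,0,0,0,1],[0.1,0.15,13.5,0,0,0,1],[0.1,0.15,13.5,0,0,0,-1],[0.1,0.15,13.5,0,0,0,-1],[0.1,0.15,13.5,0,0,0,-1],[0.1,0.15,13.5,0,0,0,-1]]]' 20
python3 -m pendant '[[[0,0,0,0,0,0,-1],[0,0,0,0,0,0,-1],[0,0,0,0,0,0,-1],[0,0,0,0,0,0,-1],[0,0,0,0,0,0,-1],[0,0,0,0,0,0,-1],[0,0,0,0,0,0,-1],[0,0,0,0,0,0,-1],[0,0,0,0,0,0,-1],[0,0,0,0,0,0,-1]]]'
```

```text
time: 20.3
tcp_pos: [0.5888, 0.1786, 0.007]
eef_rot: [[0.998, -0.064, 0.001], [-0.064, -0.998, 0.0], [0.001, -0.0, -1.0]]
force: [0.2, 0.0, -0.5]
opening: 0.673
finger_force: 0.0
time: 21.3
tcp_pos: [0.5885, 0.1784, 0.0065]
eef_rot: [[0.998, -0.064, 0.0], [-0.064, -0.998, 0.0], [0.0, -0.0, -1.0]]
force: [-0.0, -0.2, 1.3]
opening: 0.326
finger_force: 20.0
```

```bash
python3 -m pendant '[[[0,0,-1,0,0,0,-1],[0,0,-4,0,0,0,-1],[0,0,-8,0,0,0,-1],[0,0,-12,0,0,0,-1],[0,1,-15,0,0,0,-1],[0.1,4,-15,0,0,0,-1],[0.1,8,-15,0,0,0,-1],[0.2,12,-15,0,0,0,-1],[0.2,16,-15,0,0,0,-1],[0.2,20,-15,0,0,0,-1]]]'
python3 -m pendant '[[[0,4,0,0,0,0,-1],[0,8,0,0,0,0,-1],[0.1,12,0,0,0,0,-1],[0.1,15,0,0,0,0,-1],[0.12,17,0,0,0,0,-1],[0.12,18.55,0,0,0,0,-1],[0.12,18.55,0,0,0,0,-1],[0.12,18.55,0,0,0,0,-1],[0.12,18.55,0,0,0,0,-1],[0.12,18.55,0,0,0,0,-1]]]'
python3 -c "
from h import *
im,o=snap('wrist','w4.png');print(o['tcp_pos'],o['q']);snap('side','s4.png')
a=cv2.imread('pics/w4.png')[150:420,140:420];b=cv2.resize(cv2.imread('pics/s4.png')[70:190,235:365],(520,480),interpolation=cv2.INTER_CUBIC);
e=np.zeros((480,800,3),np.uint8);e[:270,:280]=a;e[:,280:]=b
cv2.imwrite('pics/v4.png',e)"
```

```text
time: 22.3
tcp_pos: [0.5773, -0.0229, 0.1572]
eef_rot: [[0.998, -0.064, 0.001], [-0.064, -0.998, 0.0], [0.001, -0.0, -1.0]]
force: [-0.1, 0.5, 0.3]
opening: 0.326
finger_force: 20.0
time: 23.3
tcp_pos: [0.5673, -0.2052, 0.1564]
eef_rot: [[0.998, -0.062, -0.0], [-0.062, -0.998, 0.0], [-0.0, -0.0, -1.0]]
force: [0.4, -0.1, 1.1]
opening: 0.324
finger_force: 20.0
[ 0.56728805 -0.20518577  0.1563564 ] [-0.48535535  0.72357782  1.18042599  1.77352412 -0.73072682  1.16229885
 -0.7076337 ]
```

View pics/v4.png

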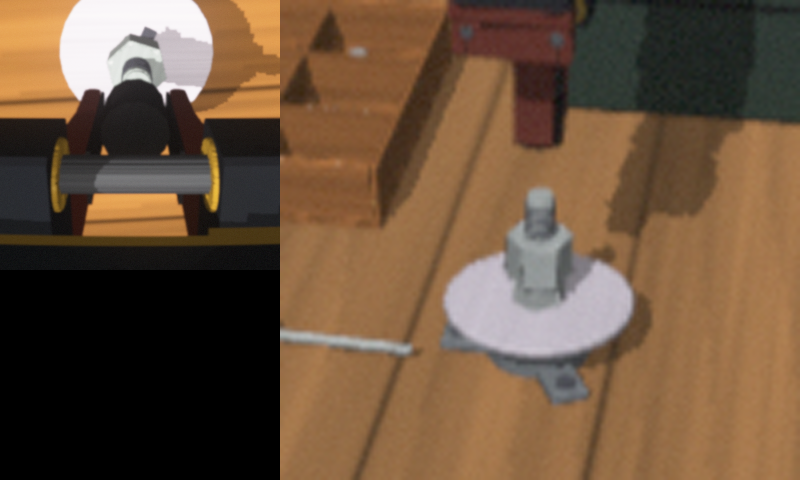

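The cap is held upright over the stud. In the wrist view (full-picture pixels) its front edge is near (276,230). I'll check from that edge where the cap sits along tool x, then compare with the stud.

```bash
python3 - <<'E'
from h import *
o={'tcp_pos':np.zeros(3),'eef_rot':np.eye(3)}
c=eyes.calibration('wrist');T=np.linalg.inv(np.array(c['tool_from_camera']));f=K(c)
def proj(p):
    q=T@np.append(p,1);s=np.array([q[0],-q[1]])/-q[2];return s*(1+c['k1']*(s@s))*f+[c['cx'],c['cy']]
g=cv2.imread('pics/w4.png').max(2)
print(g[215:240,277],g[215:240,274]); print('row',g[262,238:316])
for dx in(-.002,0,.002):print(dx,[proj([.0145+dx,0,z]).round(1) for z in(.0065,-.0255)])
E
```

```text
[ 95 102 122 166 193 194 195 214 226 227 228 226 212 172 109  60  48  45
  45  43  41  42  43  38  38] [100 106 120 156 191 196 200 218 228 231 231 231 225 192 133  71  51  46
  46  42  45  38  41  43  41]
row [36 35 37 36 34 31 32 34 29 34 35 33 35 36 39 37 37 41 37 38 38 38 40 36
 36 35 37 37 38 39 39 35 36 34 34 38 36 36 35 35 38 32 34 33 34 34 34 35
 34 33 34 34 34 37 34 34 33 36 35 38 33 32 31 31 27 29 28 29 27 29 26 26
 27 31 31 33 37 47]
-0.002 [array([275.4, 231.2]), array([275.6, 255.7])]
0 [array([275.4, 227.2]), array([275.6, 250.9])]
0.002 [array([275.4, 223.2]), array([275.6, 246.1])]
```

```bash
python3 -m pendant '[[[0.06,0,0.5,0,0,0,-1],[0.06,0,1,0,0,0,-1],[0.06,0,1.5,0,0,0,-1],[0.06,0,2,0,0,0,-1],[0.06,0,2.5,0,0,0,-1],[0.06,0,3,0,0,0,-1],[0.06,0,3.4,0,0,0,-1],[0.06,0,3.7,0,0,0,-1],[0.06,0,4,0,0,0,-1],[0.06,0,4.3,0,0,0,-1]]]'; python3 m.py
```

```text
time: 24.4
tcp_pos: [0.5675, -0.2066, 0.1133]
eef_rot: [[0.998, -0.064, -0.0], [-0.064, -0.998, 0.0], [-0.0, -0.0, -1.0]]
force: [0.4, 0.2, -0.6]
opening: 0.323
finger_force: 20.0
yaw -3.68 M [ 0.084  0.273 -0.018] F [ 0.4  0.2 -0.6] q7 -0.672 -0.04269967437721789
```

It's on the stud with no contact force. I'll push it home.

```bash
python3 -m pendant '[[[0,0,0.3,0,0,0,-1],[0,0,0.6,0,0,0,-1],[0,0,0.9,0,0,0,-1],[0,0,1.2,0,0,0,-1],[0,0,1.4,0,0,0,-1],[0,0,1.6,0,0,0,-1],[0,0,1.7,0,0,0,-1],[0,0,1.75,0,0,0,-1],[0,0,1.75,0,0,0,-1],[0,0,1.75,0,0,0,-1]]]'; python3 m.py
```

```text
time: 25.4
tcp_pos: [0.5674, -0.2065, 0.0959]
eef_rot: [[0.998, -0.064, -0.0], [-0.064, -0.998, 0.0], [-0.0, -0.0, -1.0]]
force: [-0.9, 0.5, -1.4]
opening: 0.325
finger_force: 20.0
yaw -3.68 M [ 0.024  0.434 -0.006] F [-0.9  0.5 -1.4] q7 -0.657 -0.00017632063190831104
```

```bash
python3 -m pendant '[[[0,0,0.03,0,0,0,-1],[0,0,0.06,0,0,0,-1],[0,0,0.1,0,0,0,-1],[0,0,0.14,0,0,0,-1],[0,0,0.18,0,0,0,-1],[0,0,0.22,0,0,0,-1],[0,0,0.25,0,0,0,-1],[0,0,0.25,0,0,0,-1],[0,0,0.25,0,0,0,-1],[0,0,0.25,0,0,0,-1]]]'; python3 m.py
```

```text
time: 26.4
tcp_pos: [0.5675, -0.2066, 0.0943]
eef_rot: [[0.998, -0.064, 0.0], [-0.064, -0.998, 0.001], [0.0, -0.001, -1.0]]
force: [-4.0, 2.9, 10.0]
opening: 0.327
finger_force: 20.0
yaw -3.68 M [ 0.521  1.154 -0.009] F [-4.   2.9 10. ] q7 -0.655 -0.00026321096811443567
```

The roof is bearing on the stud at TCP z 0.0943, with 10 N. I'll let go and rise clear.

```bash
python3 -m pendant '[[[0,0,-0.07,0,0,0,-1],[0,0,-0.07,0,0,0,1],[0,0,-0.07,0,0,0,1],[0,0,-0.07,0,0,0,1],[0,0,-0.07,0,0,0,1],[0,0,-0.07,0,0,0,1],[0,0,-1,0,0,0,1],[0,0,-4,0,0,0,1],[0,0,-8,0,0,0,1],[0,0,-12,0,0,0,1]]]'
python3 -m pendant '[[[-4,0,-1,0,0,0,1],[-8,0,-2,0,0,0,1],[-8,0,-2,0,0,0,1],[-8,0,-2,0,0,0,1],[-8,0,-2,0,0,0,1],[-8,0,-2,0,0,0,1],[-8,0,-2,0,0,0,1],[-8,0,-2,0,0,0,1],[-8,0,-2,0,0,0,1],[-8,0,-2,0,0,0,1]]]'
python3 -c "
from h import *
snap('wrist','w5.png');snap('side','s5.png')
a=cv2.resize(cv2.imread('pics/w5.png'),(420,315));b=cv2.resize(cv2.imread('pics/s5.png')[100:180,255:345],(360,320),interpolation=cv2.INTER_CUBIC);
e=np.zeros((320,780,3),np.uint8);e[:315,:420]=a;e[:,420:]=b
cv2.imwrite('pics/v5.png',e)"
```

```text
time: 27.4
tcp_pos: [0.5671, -0.2068, 0.2152]
eef_rot: [[0.998, -0.065, -0.001], [-0.065, -0.998, -0.0], [-0.001, 0.0, -1.0]]
force: [0.6, 0.3, -0.6]
opening: 1.0
finger_force: 0.0
time: 28.4
tcp_pos: [0.4877, -0.2016, 0.2333]
eef_rot: [[0.998, -0.064, -0.0], [-0.064, -0.998, -0.0], [-0.0, 0.0, -1.0]]
force: [0.3, -0.3, -0.1]
opening: 1.001
finger_force: 0.0
```

View pics/v5.png

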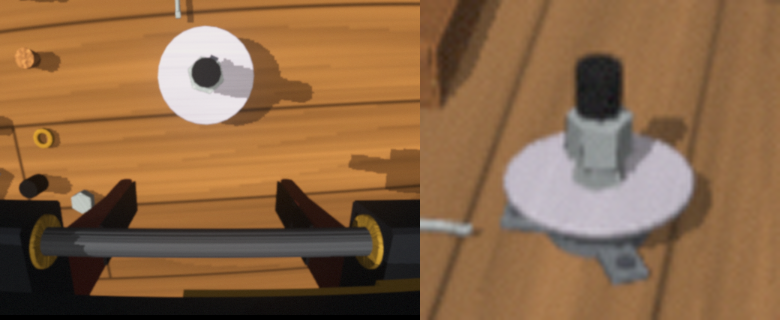

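The cap sits upright and fully down, just above the upper nut (wrist panel (206,72), side panel (600,88)). The gripper is clear of everything, so I'm handing in.

```bash
python3 -c "
from rig import ctrl
print(ctrl.sign_off())"
```

```text
the job is handed in; nothing more can be done
None
```

I've handed the job in: the upper nut turned until the washer tab reached its stop (about 0.32 N m, under the 0.5 N m at which the lower nut slips), and the dust cap is fully down on the stud and released; the hand-in returned no verdict.

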